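# Turn a board carrier over in its flip jig

## Robot

A 6-joint arm with a two-finger parallel gripper is mounted at the origin on a cart in front of the work surface, level with it; the furniture and walls round the work are solid. World frame = base frame: x ahead of the robot, y to its left, z up, the work surface at z = 0. Lengths are in m, angles in rad, forces in N, time in s.
With the tool pointing down it reaches from about 0.275 to 0.75 m from the base axis. Payload 10.2 kg.
Tool frame: the origin (TCP) lies on the mounting face of the last link; the fingertips stand 173 mm ahead of it and the grasp point (between the pads) lies 155 mm ahead of it; y points along the fingers, x is the direction in which the jaws open and shut, and the axes are right-handed (so a half turn about y gives the same grasp; the last joint's range is limited). The gripper opens to 85 mm and grips with 20 to 120 N. Pads are 22 mm wide; open, the fingers measure 114 mm over their backs; the gripper's body (76 mm by 85 mm) begins 54 mm behind the grasp point. The pads swing forward as they close: fully open they stand 13 mm farther back than shut.
Start: joints at [-1.491, 0.313, 1.498, -0, 1.331, -0.223], TCP at [0.157, -0.501, 0.405] pointing down, gripper open.
Joint ranges: [-2.94, 2.94], [-0.97, 2.17], [0.19, 2.56], [-1.23, 4.37], [0.02, 3.11], [-2.88, 2.88]. Speed limits (rad/s): [2.39, 2.39, 3.01, 3.14, 3.14, 3.14].

## Interface

Orientations are given as [roll, pitch, yaw] about the fixed x, y, z axes, in that order (R = Rz(yaw) Ry(pitch) Rx(roll)).
In Python, from workcell import get_state, capture, hand_in gives the robot as it stands.
- The arm moves only by the tool apply_moves, never from a script. Its argument "plan" is a list of rows, each a list of 2 entries, a list of its own where there are three numbers: the shift along the tool's x, y, z in m, then the turn, a rotation vector about the tool's x, y, z in rad. A call has 1 to 10 rows; each row is the pose to reach, as a shift and turn from the pose measured when the call began, along the tool's axes at that moment; what a row does not reach only later rows make up. A row lasts 1/12 s, in which the tool goes at most 41.7 mm and 7.16 degrees, less where a joint would pass 70% of its speed; a pose out of reach is approached as far as the arm can. A call with a gripper value outside its range is refused whole. "hand" is the opening, from 0 (shut) to 1 (fully open), set as the call begins (left out, the last holds). The fingers move at their own pace and stop on an object; "grip_force" is the grip in N (left out, the last holds). Time passes only in rows, so rows that repeat a pose let the fingers close. It gives the time, the measured TCP pose, the force and the opening at its end, in the units of the state.
- get_state(): the state, without advancing time (a new reading comes with each control period).
- capture(name): name is "scene" or "side" or "wrist"; returns a dict with "color" (400x640x3 uint8, blue, green, red), "intrinsics" (3x3 intrinsics, pixels), "position" and "rotation" of the camera in the world. Camera axes: x right, y up, looking along -z (the intrinsics and any distortion apply to the point x, -y, -z); pixel columns grow to the right and rows downward; lengths in m; the calibration is good to about 2 mm. A picture is of the moment at which its call begins. There is no depth.
- hand_in(): hands the job in, once; it reports no verdict.
The state is a dict: "t": time; "qpos": joint angles; "dq": joint speeds; "tau": joint torques, N m; "eef_pos": TCP position; "eef_rot": TCP orientation; "force": force on the tool from outside, world axes, zero at the start; "wrist_torque": the same for the moment, N m; "gripper_width": finger opening in m.
Only numpy, scipy, OpenCV 4.12 (cv2) and the standard library are available. Lean on these libraries where they do the work, as an engineer would, in place of code of your own. Each camera call takes 0.05 s, during which the arm holds its last target.

## Task

The board with the round copper coil is ready to be soldered from below: with your fingertips, swing its hinged leaf up by the tab and right over its hinge, and press it down so that it lies fully flat, component side down, on the far half of its jig. Push it steadily, without forcing or slamming it, and never grip or pinch the leaf. Leave the other jig's leaf and everything lying around alone.

Things in the scene. Friction and masses are not known exactly. Their poses are not given: they have to be found in the camera images.
- coil_jig: Flip jig for circuit boards, fixed to the table: aluminium base 200 (x) x 104 (y) mm, up to 56 mm high, hinge across the middle. Its leaf's board has a round copper-wound ring coil (41 mm across, 13 mm high). Origin: centre of its underside, on the table; x runs across the hinge, away from the robot, yaw -0.2 to 0.3; y along the hinge.
- coil_leaf (a joint): Hinge of the coil board's aluminium leaf; hinge line parallel to jig y, 48 mm above the jig's origin, in the leaf's middle plane. Value in rad: 0 = flat towards jig -x (robot's side; starts at 0 to 0.25), 1.57 upright, 3.14 = flat towards jig +x (far side); hard stops at 0 and 3.14. Stiff: the leaf stays at any angle and takes about 2 to 4 N at the tab to move.
- coil_leaf_tab (a point): Centre of the finger tab at the free edge of the coil board's leaf, 110 mm from the hinge line. Leaf: 4 mm thick, 90 mm wide (y), reaching 100 mm from the hinge; the tab, 36 mm wide, sticks out to 120 mm, 20 mm past the end of the base, with 46 mm free below it when flat. Axes turn with the leaf: x from tab to hinge, z out of the component side.
- relay_jig: Flip jig for circuit boards, fixed to the table: aluminium base 200 (x) x 104 (y) mm, up to 56 mm high, hinge across the middle. Its board has two black blocks (26 x 16 x 12 mm) and a grey strip, no coil; leave it alone. Origin: centre of its underside, on the table; x runs across the hinge, away from the robot, yaw -0.2 to 0.3; y along the hinge.
- relay_leaf_tab (a point): Centre of the finger tab of the relay board's leaf (same leaf as the coil's, starts at 0 to 0.25 rad). To be left alone.
- flux_tin: Loose round tin, 46 mm across, 16 mm high, standing near the jigs; origin at the centre of its underside.
- side_cutters: Loose side cutters lying flat, 128 x 36 x 12 mm; origin under the middle.
- tape_roll: Loose roll of black tape lying flat, 58 mm across, 19 mm high; origin under the centre.
- wick_reel: Loose flat wick reel, 64 x 48 x 11 mm; origin under the centre.
- wool_tin: Loose open tin of brass wool, 63 mm across, 48 mm high; origin under the centre.
- screwdriver: Loose screwdriver lying flat, 169 x 22 x 22 mm; origin under the middle.

How it is judged:
On the way:
1. the coil board's leaf has been swung up past upright (value of joint coil_leaf above 1.6 rad), for 0.05 s.
At the end, for the whole second after the job is handed in: The coil board's leaf lies flat on the far side (hinge within 0.07 rad of fully over) and at rest; the other leaf's tab is within 15 mm and all loose things within 20 mm of where they began (value of joint coil_leaf above 3.07 rad and not (velocity of joint coil_leaf above 0.05 rad/s) and distance of each of flux_tin, side_cutters, tape_roll, wick_reel, wool_tin, screwdriver from where it was at the start of the episode below 0.02 m and distance of relay_leaf_tab from where it was at the start of the episode below 0.015 m); the robot touches nothing.
It fails at once if the coil leaf is gripped: the point between the finger pads is inside the leaf or the parts on its board while the fingers touch the jig (z of the grasp point in the frame of coil_leaf_tab between -0.005 and 0.018 m and x of the grasp point in the frame of coil_leaf_tab between -0.009 and 0.105 m and y of the grasp point in the frame of coil_leaf_tab between -0.045 and 0.045 m and contact force between the fingers and coil_jig above 1 N).
It fails at once if the coil jig or its leaf is forced with more than 35 N (contact force between the arm and coil_jig above 35 N).
It fails at once if the leaf is flung or slammed (faster than 5 rad/s) (velocity of joint coil_leaf above 5 rad/s).
It fails at once if the other jig's leaf is moved by more than 15 mm (distance of relay_leaf_tab from where it was at the start of the episode above 0.015 m).
It fails at once if a loose thing is moved or lifted by more than 20 mm (distance of any of flux_tin, side_cutters, tape_roll, wick_reel, wool_tin, screwdriver from where it was at the start of the episode above 0.02 m).
It also fails if it takes over 48 s, if anything falls off the work surface, if the arm or the gripper's body presses on something with over 40 N, if the wrist force passes 120 N, or if a joint passes its speed limit or range.

## Working session

There is one attempt and no reset: what is moved stays moved. The work goes in short steps, Python scripts to look and compute and a tool call to move; the robot and the scene stay as the last step left them, time stands still between calls to the robot, and variables do not carry over. Pictures are saved under pics/ and viewed, and the job is handed in when it is done.

Besides the shell and the picture viewer there is one more tool, called after ">>>" as name(argument=value, ...), one argument or row to a line, values as JSON. apply_moves: Moves the arm, as the interface text tells. Its arguments: {"type":"object","properties":{"plan":{"type":"array","items":{"type":"array"}},"hand":{"type":"number"},"grip_force":{"type":"number"}},"required":["plan"]}

```bash
mkdir -p pics; ls; python3 - <<'E'
from workcell import *
import cv2,pickle
s=get_state();print(s)
for n in ["scene","side","wrist"]:
    c=capture(n);pickle.dump(c,open(f"{n}0.pkl","wb"));cv2.imwrite(f"pics/{n}0.png",c["color"]);print(n,c["intrinsics"],c["position"],c["rotation"],c.keys())
E
```

```text
pics
{'t': 0.0, 'qpos': array([-1.49141306e+00,  3.13430828e-01,  1.49843491e+00, -7.36864703e-06,
        1.33097119e+00, -2.23417654e-01]), 'dq': array([-5.83661698e-05,  6.27627651e-04,  4.91309485e-04, -3.07436270e-04,
       -1.30340747e-03,  1.38429070e-04]), 'tau': array([ 1.39280863e-03, -4.12263143e+01, -2.59742725e+01, -1.02391359e-04,
        4.13861009e-03,  5.63182700e-08]), 'eef_pos': array([ 0.15652808, -0.50108156,  0.40414556]), 'eef_rot': array([-1.57052762e+00,  1.21493510e-03, -1.26799349e+00]), 'force': array([-0.59918177,  1.20718831, -0.77244631]), 'wrist_torque': array([-0.00168027,  0.08553599,  0.00481225]), 'gripper_width': 0.0855832995495427}
scene [[462.86128282   0.         327.26351103]
 [  0.         462.86128282 209.0621087 ]
 [  0.           0.           1.        ]] [-0.24403032  0.50316188  0.96888514] [ 0.8396347  -0.01460691 -2.13499139] dict_keys(['color', 'intrinsics', 'position', 'rotation'])
side [[517.56655099   0.         327.78774326]
 [  0.         517.56655099 195.05162183]
 [  0.           0.           1.        ]] [ 0.31509172 -1.13140844  0.95051132] [ 0.90894971  0.0197384  -0.2620677 ] dict_keys(['color', 'intrinsics', 'position', 'rotation'])
wrist [[293.04348991   0.         319.71384146]
 [  0.         293.04348991 203.4438765 ]
 [  0.           0.           1.        ]] [ 0.22727251 -0.47887655  0.37325086] [-2.97429804e-01  5.55660748e-04 -1.26804045e+00] dict_keys(['color', 'intrinsics', 'position', 'rotation'])
```

View pics/scene0.png

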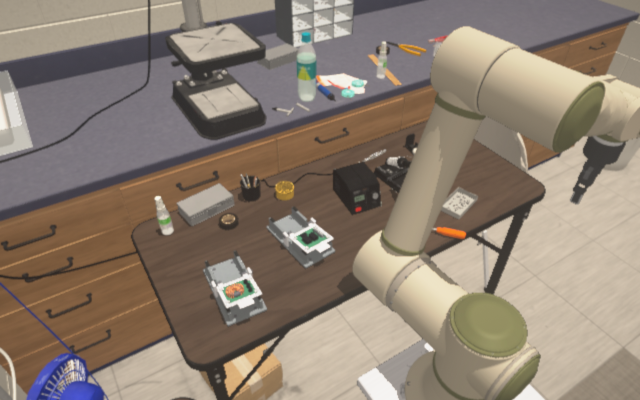

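View pics/side0.png

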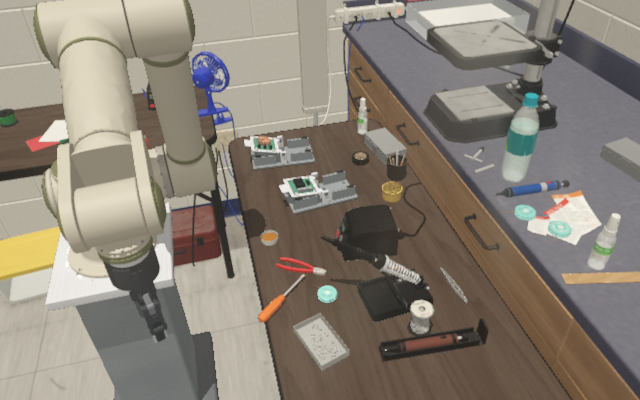

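View pics/wrist0.png

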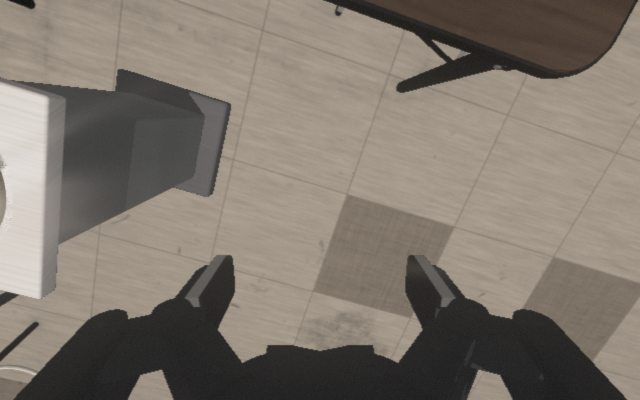

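The coil jig is the farther-left one: in the scene view at about (235,288), in the side view at (280,150). The relay jig is at (303,237) and (318,188). I'll zoom in next.

```bash
cat > h.py <<'E'
import numpy as np,cv2,pickle
from scipy.spatial.transform import Rotation as R
def rpy(a): return R.from_euler('xyz',a).as_matrix()
def ray(c,uv):
    K=c["intrinsics"];d=np.array([(uv[0]-K[0,2])/K[0,0],-(uv[1]-K[1,2])/K[1,1],-1.])
    d=rpy(c["rotation"])@d;return np.array(c["position"]),d/np.linalg.norm(d)
def onz(c,uv,z):
    o,d=ray(c,uv);return o+d*(z-o[2])/d[2]
def tri(c1,p1,c2,p2):
    o1,d1=ray(c1,p1);o2,d2=ray(c2,p2)
    A=np.stack([d1,-d2],1);t=np.linalg.lstsq(A,o2-o1,rcond=None)[0]
    a=o1+d1*t[0];b=o2+d2*t[1];return (a+b)/2,np.linalg.norm(a-b)
def proj(c,P):
    p=rpy(c["rotation"]).T@(np.asarray(P)-c["position"]);K=c["intrinsics"]
    return np.array([K[0,0]*p[0]/-p[2]+K[0,2],K[1,1]*-p[1]/-p[2]+K[1,2]])
def load(n): return pickle.load(open(n,"rb"))
E
python3 - <<'E'
from h import *
def crop(n,x0,y0,w,h,k,o):
    c=load(n)["color"][y0:y0+h,x0:x0+w];cv2.imwrite(o,cv2.resize(c,None,fx=k,fy=k,interpolation=cv2.INTER_CUBIC))
crop("scene0.pkl",190,240,90,90,6.5,"pics/s_c.png")
crop("side0.pkl",235,125,130,90,6,"pics/d_c.png")
E
```

```text
(no output)
```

View pics/s_c.png

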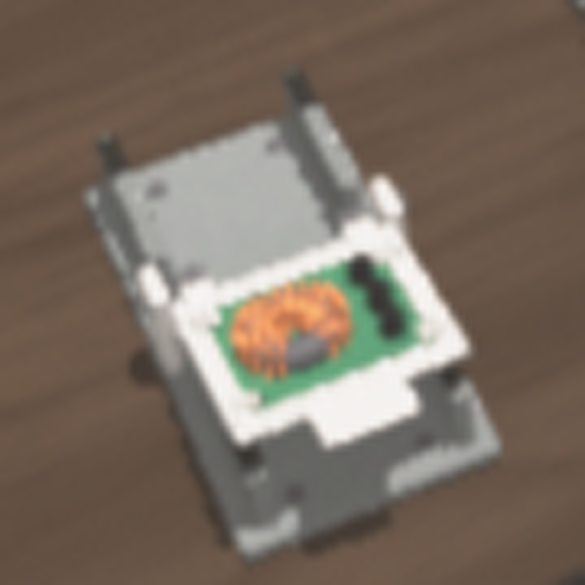

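View pics/d_c.png

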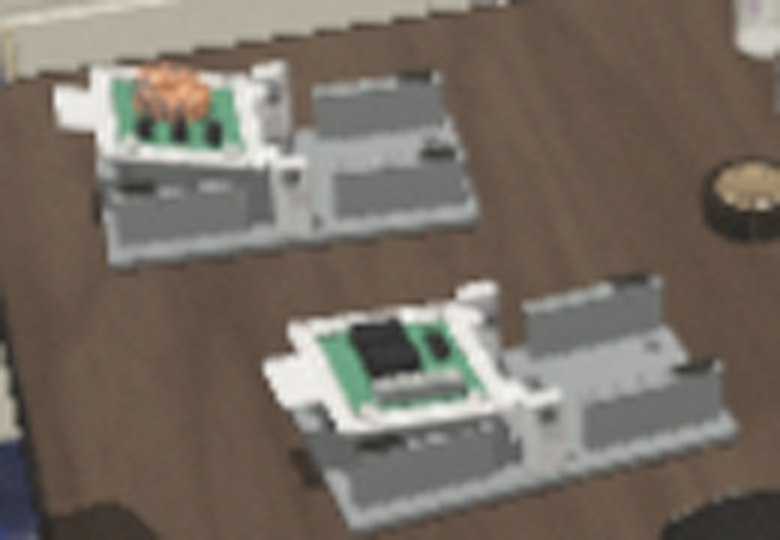

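```bash
python3 - <<'E'
from h import *
S=load("scene0.pkl");D=load("side0.pkl")
s=lambda x,y:(190+x/6.5-.5,240+y/6.5-.5); d=lambda x,y:(235+x/6-.5,125+y/6-.5)
np.set_printoptions(precision=4,suppress=True)
for n,a in dict(nl=s(245,560),nr=s(500,455),fl=s(85,195)).items(): print(n,onz(S,a,0),onz(S,a,.006))
for n,a in dict(nr=d(115,265),fr=d(478,222)).items(): print("side",n,onz(D,a,0),onz(D,a,.006))
for n,a,b in [("tabL",s(325,447),d(55,88)),("tabR",s(422,415),d(62,127)),("leafNL",s(240,443),d(92,68)),("leafNR",s(470,350),d(104,155)),("postL",s(150,270),d(270,65)),("postR",s(385,182),d(292,160)),("coil",s(295,325),d(172,90))]:
  print(n,*tri(S,a,D,b))
E
```

```text
nl [ 0.4285  0.3496 -0.    ] [0.4244 0.3506 0.006 ]
nr [0.4209 0.247  0.    ] [0.4168 0.2486 0.006 ]
fl [0.6299 0.3352 0.    ] [0.6245 0.3362 0.006 ]
side nr [ 0.4203  0.2529 -0.    ] [0.4196 0.2442 0.006 ]
side fr [0.6166 0.2368 0.    ] [0.6147 0.2281 0.006 ]
tabL [0.4058 0.3184 0.0746] 0.00016620459343080876
tabR [0.4036 0.2822 0.0716] 0.002083045603397686
leafNL [0.4283 0.3425 0.0687] 0.000977798476090222
leafNR [0.4219 0.2535 0.0691] 0.0006082556198397069
postL [0.5265 0.3376 0.058 ] 0.0034264926728181607
postR [0.5202 0.2416 0.057 ] 0.004096034912969977
coil [0.466  0.3042 0.0704] 0.00134076426545546
```

The measured geometry agrees with the given sizes. The jig origin is about (0.524, 0.293), the yaw is about -0.075 and the leaf angle is about 0.2 rad. I'll write the move helper and sweep the arm over along an arc.

```bash
cat >> h.py <<'E'
def rows(s,wps):
    """wps: list of (pos, Rmat) world TCP; prints rows rel. to s"""
    R0=rpy(s["eef_rot"]);out=[]
    for p,Rm in wps:
        out.append([[round(float(x),3) for x in R0.T@(np.asarray(p)-s["eef_pos"])],[round(float(x),2) for x in R.from_matrix(R0.T@Rm).as_rotvec()]])
    return out
def show(s):
    np.set_printoptions(precision=4,suppress=True)
    print("t",s["t"],"q",s["qpos"],"pos",s["eef_pos"],"rot",s["eef_rot"],"F",s["force"],"w",s["gripper_width"])
    with open("log.txt","a") as f: f.write(repr([list(map(float,s[k])) for k in("qpos","eef_pos","eef_rot")])+"\n")
E
python3 - <<'E'
from h import *;from workcell import *
s=get_state();show(s);R0=rpy(s["eef_rot"])
az=np.linspace(-1.267,.8,29)[1:]
w=[((.5*np.cos(a),.5*np.sin(a),.42),R0) for a in az]
for r in rows(s,w): print(r)
E
```

```text
t 0.15 q [-1.4914  0.3133  1.4983 -0.      1.331  -0.2234] pos [ 0.1565 -0.5011  0.4043] rot [-1.5706  0.001  -1.268 ] F [0.4025 0.2619 0.6937] w 0.08530935943059385
[[-0.026, -0.016, 0.037], [0.0, 0.0, 0.0]]
[[-0.031, -0.016, 0.074], [0.0, 0.0, 0.0]]
[[-0.037, -0.016, 0.11], [0.0, 0.0, 0.0]]
[[-0.047, -0.016, 0.146], [0.0, 0.0, 0.0]]
[[-0.059, -0.016, 0.181], [0.0, 0.0, 0.0]]
[[-0.073, -0.016, 0.215], [0.0, 0.0, 0.0]]
[[-0.091, -0.016, 0.247], [0.0, 0.0, 0.0]]
[[-0.11, -0.016, 0.279], [0.0, 0.0, 0.0]]
[[-0.132, -0.016, 0.309], [0.0, 0.0, 0.0]]
[[-0.155, -0.016, 0.337], [0.0, 0.0, 0.0]]
[[-0.181, -0.016, 0.363], [0.0, 0.0, 0.0]]
[[-0.209, -0.015, 0.388], [0.0, 0.0, 0.0]]
[[-0.239, -0.015, 0.41], [0.0, 0.0, 0.0]]
[[-0.27, -0.015, 0.43], [0.0, 0.0, 0.0]]
[[-0.302, -0.015, 0.447], [0.0, 0.0, 0.0]]
[[-0.336, -0.015, 0.463], [0.0, 0.0, 0.0]]
[[-0.37, -0.015, 0.475], [0.0, 0.0, 0.0]]
[[-0.406, -0.015, 0.486], [0.0, 0.0, 0.0]]
[[-0.442, -0.015, 0.493], [0.0, 0.0, 0.0]]
[[-0.478, -0.015, 0.498], [0.0, 0.0, 0.0]]
[[-0.515, -0.015, 0.5], [0.0, 0.0, 0.0]]
[[-0.552, -0.015, 0.499], [0.0, 0.0, 0.0]]
[[-0.589, -0.015, 0.496], [0.0, 0.0, 0.0]]
[[-0.625, -0.015, 0.49], [0.0, 0.0, 0.0]]
[[-0.661, -0.015, 0.481], [0.0, 0.0, 0.0]]
[[-0.696, -0.015, 0.47], [0.0, 0.0, 0.0]]
[[-0.73, -0.015, 0.456], [0.0, 0.0, 0.0]]
[[-0.763, -0.015, 0.439], [0.0, 0.0, 0.0]]
```

>>> apply_moves(
  plan=[
    [[-0.026, -0.016, 0.037], [0, 0, 0]],
    [[-0.031, -0.016, 0.074], [0, 0, 0]],
    [[-0.037, -0.016, 0.11], [0, 0, 0]],
    [[-0.047, -0.016, 0.146], [0, 0, 0]],
    [[-0.059, -0.016, 0.181], [0, 0, 0]],
    [[-0.073, -0.016, 0.215], [0, 0, 0]],
    [[-0.091, -0.016, 0.247], [0, 0, 0]],
    [[-0.11, -0.016, 0.279], [0, 0, 0]],
    [[-0.132, -0.016, 0.309], [0, 0, 0]],
    [[-0.155, -0.016, 0.337], [0, 0, 0]],
  ],
  hand=0,
)

```text
t: 0.98
eef_pos: [0.433, -0.2511, 0.4203]
eef_rot: [-1.571, 0.001, -1.268]
force: [0.7, -0.6, -0.3]
gripper_width: 0.0003
```

>>> apply_moves(
  plan=[
    [[-0.026, 0, 0.026], [0, 0, 0]],
    [[-0.054, 0, 0.051], [0, 0, 0]],
    [[-0.084, 0, 0.073], [0, 0, 0]],
    [[-0.115, 0, 0.093], [0, 0, 0]],
    [[-0.147, 0, 0.11], [0, 0, 0]],
    [[-0.181, 0, 0.126], [0, 0, 0]],
    [[-0.215, 0, 0.138], [0, 0, 0]],
    [[-0.251, 0, 0.149], [0, 0, 0]],
    [[-0.287, 0, 0.156], [0, 0, 0]],
    [[-0.323, 0, 0.161], [0, 0, 0]],
  ],
)

```text
t: 1.82
eef_pos: [0.49, 0.1071, 0.4204]
eef_rot: [-1.571, 0.001, -1.268]
force: [0.2, 0.0, -0.5]
gripper_width: 0.0001
```

```bash
python3 - <<'E'
from h import *;from workcell import *
s=get_state();show(s);R0=rpy(s["eef_rot"])
# tilted target at az .8ish
yj=-.075; X=np.array([np.cos(yj),np.sin(yj),0]);Y=np.array([-X[1],X[0],0]);Z=np.array([0,0,1.])
az=np.linspace(.21,.8,9)[1:]
w=[((.5*np.cos(a),.5*np.sin(a),.42),R0) for a in az]
for r in rows(s,w): print(r)
def tool(phi): # phi tilt from down to forward
    a=-Z*np.cos(phi)+X*np.sin(phi); x=-Y; return np.stack([x,a,np.cross(x,a)],1)
for r in rows(s,[((.3,.32,.35),tool(t)) for t in (.2,.6,.9)]): print(r)
E
```

```text
t 1.8167 q [-0.0191  0.2494  1.54    0.0013  1.3529  1.2484] pos [0.49   0.1071 0.4204] rot [-1.5711  0.0015 -1.2678] F [ 0.2046  0.0082 -0.5248] w 7.499065841215323e-05
[[-0.034, 0.0, 0.0], [0.0, 0.0, 0.0]]
[[-0.071, 0.001, -0.0], [0.0, 0.0, 0.0]]
[[-0.108, 0.001, -0.004], [0.0, 0.0, 0.0]]
[[-0.144, 0.001, -0.01], [0.0, 0.0, 0.0]]
[[-0.18, 0.001, -0.019], [0.0, 0.0, 0.0]]
[[-0.215, 0.001, -0.03], [0.0, 0.0, 0.0]]
[[-0.249, 0.001, -0.044], [0.0, 0.0, 0.0]]
[[-0.282, 0.001, -0.06], [0.0, 0.0, 0.0]]
[[-0.26, 0.071, -0.118], [0.2, 0.38, -0.04]]
[[-0.26, 0.071, -0.118], [0.59, 0.37, -0.11]]
[[-0.26, 0.071, -0.118], [0.89, 0.35, -0.17]]
```

>>> apply_moves(
  plan=[
    [[-0.034, 0, 0], [0, 0, 0]],
    [[-0.071, 0, -0.005], [0.06, 0.04, 0]],
    [[-0.108, 0.01, -0.015], [0.13, 0.1, -0.02]],
    [[-0.144, 0.02, -0.03], [0.2, 0.17, -0.03]],
    [[-0.18, 0.03, -0.05], [0.29, 0.23, -0.05]],
    [[-0.215, 0.04, -0.07], [0.38, 0.28, -0.07]],
    [[-0.24, 0.05, -0.09], [0.47, 0.33, -0.09]],
    [[-0.255, 0.06, -0.11], [0.57, 0.37, -0.11]],
    [[-0.26, 0.07, -0.118], [0.67, 0.37, -0.12]],
    [[-0.26, 0.07, -0.118], [0.78, 0.36, -0.15]],
  ],
)

```text
t: 2.65
eef_pos: [0.2986, 0.3202, 0.3501]
eef_rot: [-0.85, -0.001, -1.647]
force: [1.6, -1.0, 0.2]
gripper_width: -0.0002
```

```bash
python3 - <<'E'
from h import *;from workcell import *
s=get_state();show(s)
for n in ["scene","side","wrist"]:
    c=capture(n);cv2.imwrite(f"pics/{n}1.png",c["color"]);pickle.dump(c,open(f"{n}1.pkl","wb"))
E
```

```text
t 2.65 q [ 0.6341  0.135   1.935  -0.7972  0.6458  2.8291] pos [0.2986 0.3202 0.3501] rot [-0.8503 -0.001  -1.6465] F [ 1.6315 -1.0332  0.1813] w -0.00024323947948231043
```

View pics/wrist1.png

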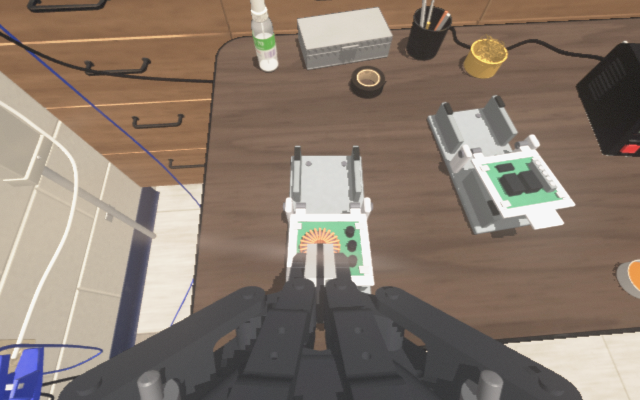

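View pics/side1.png

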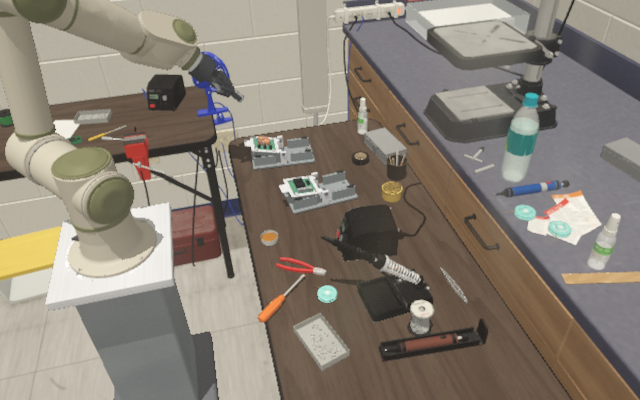

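The wrist view shows the coil jig at about (330,230) with the tab below it, hidden behind the fingers. q6 is near its limit, so I'll fit the kinematics from the logged states to plan within the joint ranges.

```bash
cat log.txt | wc -l; cat > kin.py <<'E'
from h import *
from scipy.optimize import least_squares
L=[eval(l) for l in open("log.txt")]
L.append([[-1.49141306e+00,  3.13430828e-01,  1.49843491e+00, -7.36864703e-06,1.33097119e+00, -2.23417654e-01],[ 0.15652808, -0.50108156,  0.40414556],[-1.57052762e+00,  1.21493510e-03, -1.26799349e+00]])
Ry=lambda a:R.from_euler('y',a).as_matrix();Rz=lambda a:R.from_euler('z',a).as_matrix()
Rt=np.array([[1,0,0],[0,0,-1],[0,1,0.]])  # placeholder
def rot(q):return Rz(q[0])@Ry(q[1]+q[2])@Rz(q[3])@Ry(q[4])@Rz(q[5])
T=rot(L[0][0]).T@rpy(L[0][2])
def fk(q,P):
    d1,e,L2,a3,L3,d6=P
    p=np.array([0,0,d1])+Rz(q[0])@(np.array([0,e,0])+Ry(q[1])@[0,0,L2]+Ry(q[1]+q[2])@[a3,0,L3]+rot(q)@[0,0,d6])
    return p,rot(q)@T
f=lambda P:np.concatenate([fk(l[0],P)[0]-l[1] for l in L]+[1e-4*(P-P0)])
P0=np.array([.15,.117,.4,.0,.35,.12])
P=least_squares(f,P0).x
lo=np.array([-2.94,-.97,.19,-1.23,.02,-2.88]);hi=np.array([2.94,2.17,2.56,4.37,3.11,2.88])
def ik(p,Rm,q0):
    def g(q):
        a,b=fk(q,P);return np.r_[(a-p)*5,R.from_matrix(b.T@Rm).as_rotvec()]
    r=least_squares(g,np.clip(q0,lo+.02,hi-.02),bounds=(lo+.01,hi-.01));return r.x,np.abs(r.fun).max()
if __name__=="__main__":
    np.set_printoptions(precision=4,suppress=True)
    print(T);print(P)
    for l in L: print(fk(l[0],P)[0]-l[1], R.from_matrix(fk(l[0],P)[1].T@rpy(l[2])).magnitude())
E
python3 kin.py
```

```text
3
[[-1.  0.  0.]
 [ 0.  0.  1.]
 [ 0.  1. -0.]]
[0.3789 0.1087 0.3944 0.1503 0.4371 0.1005]
[-0.0076  0.0011 -0.0008] 1.4526993129924998e-17
[ 0.0034 -0.0076 -0.0013] 7.91197978044391e-17
[-0.0128  0.0186  0.0029] 4.3671053452268236e-16
[-0.0076  0.0011 -0.0008] 2.5839788361246756e-09
```

```bash
sed -i 's/d1,e,L2,a3,L3,d6=P/d1,e,L2,ew,L3,d6=P/; s/@\[a3,0,L3\]/@(np.array([0,0,L3])+Rz(q[3])@[0,ew,0])/' kin.py; python3 kin.py
```

```text
[[-1.  0.  0.]
 [ 0.  0.  1.]
 [ 0.  1. -0.]]
[-0.0336  0.0472  0.6779  0.0669  0.3165  0.131 ]
[-0.0017 -0.0045  0.0004] 1.4526993129924998e-17
[-0.0117 -0.0019  0.0032] 7.91197978044391e-17
[-0.0021  0.0062 -0.0041] 4.3671053452268236e-16
[-0.0017 -0.0046  0.0005] 2.5839788361246756e-09
```

```bash
sed -i 's/d1,e,L2,ew,L3,d6=P/d1,e,L2,ew,L3,d6,a1,a3=P/; s/np.array(\[0,0,L3\])/np.array([a3,0,L3])/; s/\[0,e,0\]/[a1,e,0]/; s/^P0=.*/P0=np.array([.2,.117,.42,.0,.4,.14,0,0])/' kin.py
python3 kin.py; python3 - <<'E'
from kin import *
import kin
np.set_printoptions(precision=4,suppress=True)
print(L[2][0], L[2][1])
E
```

```text
[[-1.  0.  0.]
 [ 0.  0.  1.]
 [ 0.  1. -0.]]
[0.4403 0.0325 0.5064 0.0836 0.3839 0.1946 0.0399 0.2385]
[-0. -0. -0.] 1.4526993129924998e-17
[-0. -0. -0.] 7.91197978044391e-17
[-0.  0. -0.] 4.3671053452268236e-16
[0. 0. 0.] 2.5839788361246756e-09
[0.634121490052648, 0.13496068761866933, 1.9350240960289722, -0.797196922424077, 0.6457965633210502, 2.82913196192243] [0.2986477881482106, 0.32023335213818704, 0.3501311438767095]
```

```bash
cat >> kin.py <<'E'
def toolR(phi,psi,flip=False):
    X=np.array([np.cos(psi),np.sin(psi),0]);Y=np.array([-X[1],X[0],0]);Z=np.array([0,0,1.])
    a=-Z*np.cos(phi)+X*np.sin(phi);x=Y if flip else -Y
    return np.stack([x,a,np.cross(x,a)],1)
def tcp(tip,Rm,l=.173): return np.asarray(tip)-l*Rm[:,1]
E
python3 - <<'E'
from kin import *
np.set_printoptions(precision=2,suppress=True)
for flip in(False,True):
 for tip in ([.39,.30,.05],[.53,.29,.16],[.632,.285,.055]):
  for psi in (-.075,.3,.6):
   for phi in (.1,.7,1.0):
    Rm=toolR(phi,psi,flip); q0=np.array(L[2][0]); q0[5]-= (np.pi if flip else 0)
    q,e=ik(tcp(tip,Rm),Rm,q0);print(flip,tip,psi,phi,q,round(e,3),tcp(tip,Rm))
E
```

```text
False [0.39, 0.3, 0.05] -0.075 0.1 [ 0.44  0.61  1.71 -0.07  0.74  2.14] 0.0 [0.37 0.3  0.22]
False [0.39, 0.3, 0.05] -0.075 0.7 [ 0.59  0.61  1.88 -0.8   0.33  2.87] 0.224 [0.28 0.31 0.18]
False [0.39, 0.3, 0.05] -0.075 1.0 [ 0.61  0.67  1.88 -0.86  0.25  2.87] 0.533 [0.24 0.31 0.14]
False [0.39, 0.3, 0.05] 0.3 0.1 [ 0.41  0.61  1.72 -0.02  0.71  1.69] 0.0 [0.37 0.29 0.22]
False [0.39, 0.3, 0.05] 0.3 0.7 [ 0.49  0.62  1.93 -1.16  0.07  2.87] 0.138 [0.28 0.27 0.18]
False [0.39, 0.3, 0.05] 0.3 1.0 [ 0.5   0.67  1.93 -1.19  0.03  2.87] 0.47 [0.25 0.26 0.14]
False [0.39, 0.3, 0.05] 0.6 0.1 [0.39 0.62 1.73 0.03 0.7  1.33] 0.0 [0.38 0.29 0.22]
False [0.39, 0.3, 0.05] 0.6 0.7 [ 0.43  0.63  1.94 -1.22  0.03  2.65] 0.146 [0.3  0.24 0.18]
False [0.39, 0.3, 0.05] 0.6 1.0 [ 0.44  0.67  1.94 -1.22  0.03  2.68] 0.488 [0.27 0.22 0.14]
False [0.53, 0.29, 0.16] -0.075 0.1 [ 0.32  0.5   1.42 -0.04  1.13  1.98] 0.0 [0.51 0.29 0.33]
False [0.53, 0.29, 0.16] -0.075 0.7 [ 0.46  0.4   1.78 -0.81  0.47  2.75] 0.0 [0.42 0.3  0.29]
False [0.53, 0.29, 0.16] -0.075 1.0 [ 0.49  0.44  1.81 -0.99  0.37  2.87] 0.2
[... 3253 characters left out ...]
6 -0.28] 0.0 [0.52 0.29 0.19]
True [0.632, 0.285, 0.055] -0.075 1.0 [ 0.47  0.78  1.56 -1.22  0.4   0.05] 0.263 [0.49 0.3  0.15]
True [0.632, 0.285, 0.055] 0.3 0.1 [ 0.25  0.79  1.22  0.01  1.04 -1.63] 0.0 [0.62 0.28 0.23]
True [0.632, 0.285, 0.055] 0.3 0.7 [ 0.22  0.77  1.64 -0.41  0.03 -1.22] 0.064 [0.53 0.25 0.19]
True [0.632, 0.285, 0.055] 0.3 1.0 [ 0.29  0.78  1.61 -1.22  0.03 -0.35] 0.257 [0.49 0.24 0.15]
True [0.632, 0.285, 0.055] 0.6 0.1 [ 0.23  0.79  1.22  0.04  1.04 -1.96] 0.0 [0.62 0.28 0.23]
True [0.632, 0.285, 0.055] 0.6 0.7 [ 0.17  0.84  1.69  0.96  0.22 -2.87] 0.189 [0.54 0.22 0.19]
True [0.632, 0.285, 0.055] 0.6 1.0 [ 0.24  0.78  1.61 -1.22  0.03 -0.58] 0.291 [0.51 0.2  0.15]
```

```bash
python3 - <<'E'
from kin import *
np.set_printoptions(precision=2,suppress=True)
for flip in(False,True):
 for tip in ([.405,.30,.05],[.43,.30,.12],[.53,.29,.16],[.632,.285,.055]):
  for psi in (-.3,-.075,.1):
   for phi in (.4,.5,.6):
    Rm=toolR(phi,psi,flip); q0=np.array(L[2][0]); q0[5]-= (np.pi if flip else .3)
    q,e=ik(tcp(tip,Rm),Rm,q0);print(flip,tip,psi,phi,q,round(e,3),tcp(tip,Rm))
E
```

```text
False [0.405, 0.3, 0.05] -0.3 0.4 [ 0.57  0.59  1.78 -0.55  0.59  2.87] 0.011 [0.34 0.32 0.21]
False [0.405, 0.3, 0.05] -0.3 0.5 [ 0.59  0.59  1.79 -0.58  0.54  2.87] 0.096 [0.33 0.32 0.2 ]
False [0.405, 0.3, 0.05] -0.3 0.6 [ 0.6   0.6   1.8  -0.61  0.51  2.87] 0.186 [0.31 0.33 0.19]
False [0.405, 0.3, 0.05] -0.075 0.4 [ 0.51  0.59  1.82 -0.52  0.45  2.6 ] 0.0 [0.34 0.31 0.21]
False [0.405, 0.3, 0.05] -0.075 0.5 [ 0.56  0.6   1.84 -0.77  0.41  2.87] 0.015 [0.32 0.31 0.2 ]
False [0.405, 0.3, 0.05] -0.075 0.6 [ 0.57  0.6   1.86 -0.79  0.37  2.87] 0.111 [0.31 0.31 0.19]
False [0.405, 0.3, 0.05] 0.1 0.4 [ 0.45  0.6   1.86 -0.42  0.33  2.3 ] 0.0 [0.34 0.29 0.21]
False [0.405, 0.3, 0.05] 0.1 0.5 [ 0.5   0.6   1.88 -0.77  0.27  2.67] 0.0 [0.32 0.29 0.2 ]
False [0.405, 0.3, 0.05] 0.1 0.6 [ 0.53  0.61  1.89 -0.96  0.24  2.87] 0.062 [0.31 0.29 0.19]
False [0.43, 0.3, 0.12] -0.3 0.4 [ 0.54  0.42  1.76 -0.44  0.74  2.71] 0.0 [0.37 0.32 0.28]
False [0.43, 0.3, 0.12] -0.3 0.5 [ 0.59  0.42  1.79 -0.6   0.7   2.87] 0.011 [0.35 0.32 0.27]
False [0.43, 0.3, 0.12] -0.3 0.6 [ 0.6   0.42  1.81 -0.64  0.6
[... 4938 characters left out ...]
0.66 -0.52] 0.0 [0.55 0.31 0.21]
True [0.632, 0.285, 0.055] -0.3 0.6 [ 0.43  0.72  1.47 -0.72  0.6  -0.31] 0.0 [0.54 0.31 0.2 ]
True [0.632, 0.285, 0.055] -0.075 0.4 [ 0.3   0.72  1.44 -0.25  0.63 -1.02] 0.0 [0.56 0.29 0.21]
True [0.632, 0.285, 0.055] -0.075 0.5 [ 0.32  0.71  1.49 -0.39  0.5  -0.87] 0.0 [0.55 0.29 0.21]
True [0.632, 0.285, 0.055] -0.075 0.6 [ 0.35  0.72  1.53 -0.62  0.41 -0.63] 0.0 [0.53 0.29 0.2 ]
True [0.632, 0.285, 0.055] 0.1 0.4 [ 0.26  0.72  1.47 -0.12  0.56 -1.32] 0.0 [0.56 0.28 0.21]
True [0.632, 0.285, 0.055] 0.1 0.5 [ 0.26  0.73  1.53 -0.21  0.39 -1.24] 0.0 [0.55 0.28 0.21]
True [0.632, 0.285, 0.055] 0.1 0.6 [ 0.27  0.73  1.58 -0.39  0.26 -1.05] 0.0 [0.53 0.28 0.2 ]
```

```bash
cat >> kin.py <<'E'
yj=-.075;H=np.array([.524,.293,.048]);JX=np.array([np.cos(yj),np.sin(yj),0])
def tipw(u,z): return H*[1,1,0]+u*JX+np.array([0,0,z])
def plan(s,steps,psi=0.):
    """steps: (u,z,phi)"""
    w=[];q=s["qpos"]
    for u,z,phi in steps:
        Rm=toolR(phi,psi);p=tcp(tipw(u,z),Rm);w.append((p,Rm));q,e=ik(p,Rm,q)
        print(np.round(q,2),round(e,3))
    for r in rows(s,w): print(str(r)+",")
E
python3 - <<'E'
from kin import *;from workcell import *
s=get_state()
plan(s,[(-.16,.19,.65),(-.165,.16,.55),(-.165,.13,.45),(-.165,.105,.45),(-.16,.08,.45),(-.155,.055,.45),(-.15,.055,.45)])
E
```

```text
[ 0.63  0.15  2.01 -0.74  0.56  2.75] 0.0
[ 0.6   0.23  1.98 -0.61  0.54  2.63] 0.0
[ 0.56  0.33  1.94 -0.47  0.53  2.5 ] 0.0
[ 0.57  0.41  1.94 -0.54  0.47  2.58] 0.0
[ 0.57  0.49  1.92 -0.61  0.42  2.66] 0.0
[ 0.57  0.57  1.89 -0.69  0.38  2.75] 0.0
[ 0.56  0.57  1.89 -0.68  0.38  2.73] 0.0
[[0.018, -0.008, -0.045], [-0.07, -0.06, 0.05]],
[[0.017, 0.013, -0.052], [-0.17, -0.06, 0.05]],
[[0.015, 0.04, -0.054], [-0.27, -0.06, 0.05]],
[[0.015, 0.058, -0.071], [-0.27, -0.06, 0.05]],
[[0.015, 0.081, -0.083], [-0.27, -0.06, 0.05]],
[[0.015, 0.103, -0.096], [-0.27, -0.06, 0.05]],
[[0.015, 0.106, -0.092], [-0.27, -0.06, 0.05]],
```

>>> apply_moves(
  plan=[
    [[0.018, -0.008, -0.035], [-0.07, -0.06, 0.05]],
    [[0.017, 0.013, -0.052], [-0.17, -0.06, 0.05]],
    [[0.015, 0.04, -0.054], [-0.27, -0.06, 0.05]],
    [[0.015, 0.058, -0.071], [-0.27, -0.06, 0.05]],
    [[0.015, 0.081, -0.083], [-0.27, -0.06, 0.05]],
    [[0.015, 0.103, -0.096], [-0.27, -0.06, 0.05]],
    [[0.015, 0.106, -0.092], [-0.27, -0.06, 0.05]],
    [[0.015, 0.106, -0.092], [-0.27, -0.06, 0.05]],
  ],
)

```text
t: 3.47
eef_pos: [0.3009, 0.3042, 0.2111]
eef_rot: [-1.127, 0.006, -1.573]
force: [-0.2, 1.4, 0.5]
gripper_width: 0.0
```

```bash
python3 - <<'E'
from kin import *;from workcell import *
s=get_state();show(s)
Rm=rpy(s["eef_rot"]);t=s["eef_pos"]+.173*Rm[:,1];print("tip",t,"u",(t-H)@JX, "v",(t-H)@np.array([-JX[1],JX[0],0]))
ims=[]
for n in ["scene","side","wrist"]:
    c=capture(n);pickle.dump(c,open(f"{n}2.pkl","wb"));print(n,proj(c,t));
    if n!="wrist":
        p=proj(c,t).astype(int);k=c["color"][p[1]-50:p[1]+50,p[0]-65:p[0]+65];ims.append(cv2.resize(k,None,fx=3,fy=6*.5,interpolation=cv2.INTER_CUBIC))
    else: cv2.imwrite("pics/wrist2.png",c["color"])
cv2.imwrite("pics/both2.png",np.hstack(ims))
E
```

```text
t 3.4667 q [ 0.56    0.364   2.0653 -0.6208  0.3958  2.673 ] pos [0.3009 0.3042 0.2111] rot [-1.1275  0.0056 -1.5728] F [-0.1917  1.3708  0.4992] w 3.400781724576046e-05
tip [0.3751 0.3049 0.0548] u -0.14941388911717632 v 0.0007537077968784982
scene [251.2428 320.1429]
side [235.3988 148.0445]
wrist [320.5077 257.1784]
```

View pics/both2.png

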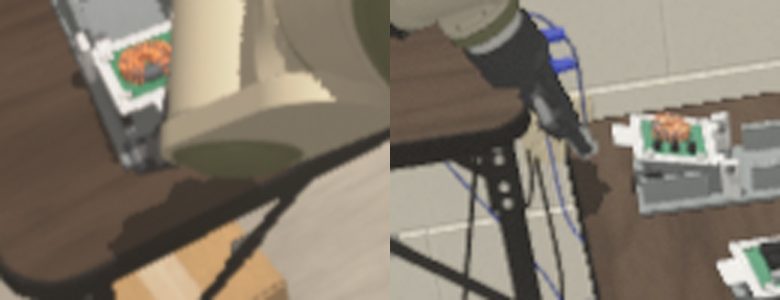

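View pics/wrist2.png

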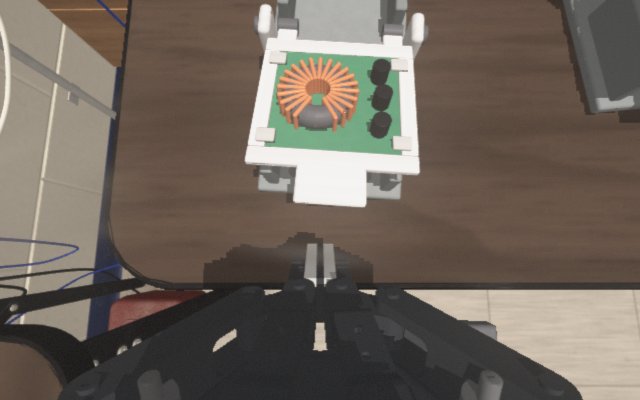

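```bash
python3 - <<'E'
from kin import *
np.set_printoptions(precision=4,suppress=True)
c=load("wrist2.pkl");JY=np.array([-JX[1],JX[0],0])
for p in ((294,202),(366,206)):
  for z in (.065,.072,.08):
    w=onz(c,p,z);print(p,z,w,(w-H)@JX,(w-H)@JY)
print(proj(c,[.3751,.3049,.0548]))
d=load("side2.pkl");k=d["color"][110:175,215:315];cv2.imwrite("pics/side2z.png",cv2.resize(k,None,fx=8,fy=8,interpolation=cv2.INTER_CUBIC))
E
```

```text
(294, 202) 0.065 [0.4039 0.3188 0.065 ] -0.12171365636886797 0.01668898351588354
(294, 202) 0.072 [0.4028 0.3181 0.072 ] -0.1227487999225201 0.015940283058856967
(294, 202) 0.08 [0.4015 0.3173 0.08  ] -0.12393182112669399 0.015084625393683816
(366, 206) 0.065 [0.4017 0.2811 0.065 ] -0.12108179949758822 -0.021034754541078744
(366, 206) 0.072 [0.4007 0.2822 0.072 ] -0.12214608753055772 -0.02004344273654885
(366, 206) 0.08 [0.3996 0.2834 0.08  ] -0.1233624167110943 -0.018910514959943274
[320.5945 257.1063]
```

View pics/side2z.png

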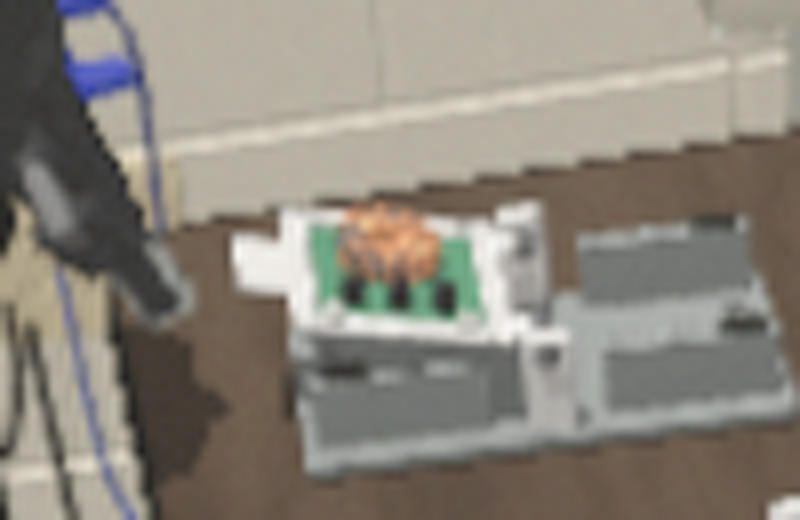

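```bash
sed -i 's/H=np.array(\[.524,.293,.048\])/H=np.array([.5212,.2912,.048])/' kin.py; cat >> kin.py <<'E'
def tipfor(th,phi,s=.012,r=.106,lead=0.):
    c,sn=np.cos(th),np.sin(th);n=np.array([-sn,-c]);a=np.array([np.sin(phi),-np.cos(phi)]);f=np.array([np.cos(phi),np.sin(phi)])
    if th<np.pi/2-phi: K=.12*np.array([-c,sn])+.002*n+s*a
    else: K=r*np.array([-c,sn])+.002*n
    K=K-lead*n
    t=K-.011*f; g=t-.018*a; g=g  # grasp pt
    z=-(g@n); x=.110-g@np.array([-c,sn])
    return (t[0],t[1]+.048,phi),(round(x,3),round(z,3))
E
python3 - <<'E'
from kin import *;from workcell import *
s=get_state()
st=[(-.135,.055,.45)]
for th in (.15,.22,.3,.37,.44,.51,.58,.65,.72):
    a,b=tipfor(th,.45);st.append(a);print(th,np.round(a,4),b)
plan(s,st)
E
```

```text
0.15 [-0.1236  0.0484  0.45  ] (np.float64(-0.022), np.float64(-0.003))
0.22 [-0.1222  0.0566  0.45  ] (np.float64(-0.022), np.float64(-0.004))
0.3 [-0.1199  0.066   0.45  ] (np.float64(-0.022), np.float64(-0.005))
0.37 [-0.1173  0.0739  0.45  ] (np.float64(-0.022), np.float64(-0.006))
0.44 [-0.1141  0.0817  0.45  ] (np.float64(-0.022), np.float64(-0.007))
0.51 [-0.1104  0.0892  0.45  ] (np.float64(-0.021), np.float64(-0.008))
0.58 [-0.1062  0.0965  0.45  ] (np.float64(-0.021), np.float64(-0.008))
0.65 [-0.1014  0.1034  0.45  ] (np.float64(-0.02), np.float64(-0.009))
0.72 [-0.0962  0.11    0.45  ] (np.float64(-0.02), np.float64(-0.01))
[ 0.54  0.37  2.06 -0.63  0.39  2.66] 0.0
[ 0.52  0.39  2.05 -0.64  0.37  2.65] 0.0
[ 0.52  0.38  2.04 -0.6   0.39  2.61] 0.0
[ 0.51  0.36  2.03 -0.57  0.41  2.57] 0.0
[ 0.5   0.35  2.02 -0.54  0.42  2.53] 0.0
[ 0.5   0.34  2.01 -0.51  0.44  2.49] 0.0
[ 0.49  0.33  2.   -0.48  0.46  2.46] 0.0
[ 0.48  0.32  1.99 -0.46  0.47  2.43] 0.0
[ 0.48  0.31  1.98 -0.44  0.49  2.4 ] 0.0
[ 0.47  0.3   1.96 -0.42  0.51  2.37] 0.0
[[0.003, 0.006, 0.01], [0.0, -0.0, -0.01]],
[[0.004, 0.017, 0.017], [0.0, -0.0, -0.01]],
[[0.004, 0.01, 0.022], [0.0, -0.0, -0.01]],
[[0.004, 0.003, 0.028], [0.0, -0.0, -0.01]],
[[0.004, -0.003, 0.034], [0.0, -0.0, -0.01]],
[[0.005, -0.009, 0.04], [0.0, -0.0, -0.01]],
[[0.005, -0.014, 0.047], [0.0, -0.0, -0.01]],
[[0.005, -0.019, 0.053], [0.0, -0.0, -0.01]],
[[0.005, -0.023, 0.061], [0.0, -0.0, -0.01]],
[[0.006, -0.026, 0.068], [0.0, -0.0, -0.01]],
```

>>> apply_moves(
  plan=[
    [[0.003, 0.012, 0.008], [0, 0, 0]],
    [[0.004, 0.017, 0.017], [0, 0, 0]],
    [[0.004, 0.01, 0.022], [0, 0, 0]],
    [[0.004, 0.003, 0.028], [0, 0, 0]],
    [[0.004, -0.003, 0.034], [0, 0, 0]],
  ],
)

```text
t: 4.03
eef_pos: [0.3298, 0.3002, 0.2305]
eef_rot: [-1.124, 0.008, -1.572]
force: [-1.0, -0.6, -2.0]
gripper_width: -0.0001
```

```bash
cat > look.py <<'E'
import sys
from kin import *;from workcell import *
s=get_state();show(s);k=sys.argv[1]
Rm=rpy(s["eef_rot"]);t=s["eef_pos"]+.173*Rm[:,1];print("tip",t,"u",(t-H)@JX, "v",(t-H)@np.array([-JX[1],JX[0],0]))
d=capture("side");w=capture("wrist");pickle.dump(d,open(f"side{k}.pkl","wb"))
a=cv2.resize(d["color"][100:175,215:325],(550,375),interpolation=cv2.INTER_CUBIC)
b=cv2.resize(w["color"][0:300,190:430],(240,300));b=cv2.copyMakeBorder(b,0,75,0,0,cv2.BORDER_CONSTANT)
cv2.imwrite(f"pics/look{k}.png",np.hstack([a,b]))
E
python3 look.py 3
```

```text
t 4.0333 q [ 0.5137  0.3505  2.0075 -0.5122  0.4352  2.5165] pos [0.3298 0.3002 0.2305] rot [-1.1239  0.0078 -1.5717] F [-0.9771 -0.5736 -2.0168] w -0.00012370838963816748
tip [0.4046 0.3013 0.0745] u -0.11706104435192137 v 0.0013658770225114178
```

View pics/look3.png

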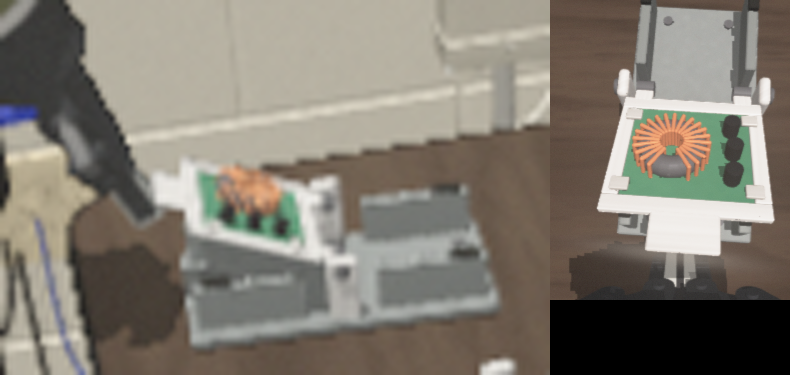

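The leaf is rising (side view: tab at (165,185), finger hooked beneath it) with only about 2 N on the tool. I'll continue.

```bash
python3 - <<'E'
from kin import *;from workcell import *
s=get_state()
st=[]
for th in np.arange(.44,1.2,.08):
    a,b=tipfor(th,.45,s=.014);st.append(a);print(th,np.round(a,4),b)
plan(s,st)
E
```

```text
0.44 [-0.1132  0.0799  0.45  ] (np.float64(-0.02), np.float64(-0.008))
0.52 [-0.1089  0.0885  0.45  ] (np.float64(-0.02), np.float64(-0.009))
0.6000000000000001 [-0.104   0.0967  0.45  ] (np.float64(-0.019), np.float64(-0.01))
0.68 [-0.0984  0.1045  0.45  ] (np.float64(-0.018), np.float64(-0.01))
0.76 [-0.0922  0.1118  0.45  ] (np.float64(-0.018), np.float64(-0.011))
0.8400000000000001 [-0.0854  0.1186  0.45  ] (np.float64(-0.017), np.float64(-0.011))
0.9200000000000002 [-0.0781  0.1249  0.45  ] (np.float64(-0.016), np.float64(-0.012))
1.0 [-0.0703  0.1305  0.45  ] (np.float64(-0.015), np.float64(-0.012))
1.08 [-0.0621  0.1355  0.45  ] (np.float64(-0.014), np.float64(-0.013))
1.1600000000000001 [-0.0541  0.1396  0.45  ] (np.float64(-0.014), np.float64(-0.014))
[ 0.5   0.34  2.01 -0.51  0.44  2.49] 0.0
[ 0.49  0.33  2.   -0.48  0.46  2.46] 0.0
[ 0.48  0.32  1.98 -0.45  0.48  2.42] 0.0
[ 0.48  0.31  1.97 -0.43  0.5   2.39] 0.0
[ 0.47  0.3   1.95 -0.41  0.52  2.36] 0.0
[ 0.46  0.3   1.94 -0.39  0.53  2.33] 0.0
[ 0.45  0.29  1.92 -0.37  0.55  2.3 ] 0.0
[ 0.44  0.29  1.9  -0.35  0.56  2.27] 0.0
[ 0.43  0.29  1.89 -0.34  0.58  2.25] 0.0
[ 0.42  0.29  1.87 -0.33  0.59  2.23] 0.0
[[0.001, -0.003, 0.005], [0.0, -0.0, -0.01]],
[[0.001, -0.009, 0.012], [0.0, -0.0, -0.01]],
[[0.001, -0.014, 0.02], [0.0, -0.0, -0.01]],
[[0.002, -0.019, 0.029], [0.0, -0.0, -0.01]],
[[0.002, -0.022, 0.037], [0.0, -0.0, -0.01]],
[[0.002, -0.026, 0.046], [0.0, -0.0, -0.01]],
[[0.003, -0.028, 0.056], [0.0, -0.0, -0.01]],
[[0.003, -0.03, 0.065], [0.0, -0.0, -0.01]],
[[0.004, -0.031, 0.075], [0.0, -0.0, -0.01]],
[[0.005, -0.031, 0.084], [0.0, -0.0, -0.01]],
```

>>> apply_moves(
  plan=[
    [[0.001, -0.003, 0.005], [0, 0, 0]],
    [[0.001, -0.009, 0.012], [0, 0, 0]],
    [[0.001, -0.014, 0.02], [0, 0, 0]],
    [[0.002, -0.019, 0.029], [0, 0, 0]],
    [[0.002, -0.022, 0.037], [0, 0, 0]],
    [[0.002, -0.026, 0.046], [0, 0, 0]],
    [[0.003, -0.028, 0.056], [0, 0, 0]],
    [[0.003, -0.03, 0.065], [0, 0, 0]],
  ],
)

```text
t: 4.8
eef_pos: [0.376, 0.2967, 0.2866]
eef_rot: [-1.122, 0.009, -1.572]
force: [-1.8, -0.2, -1.8]
gripper_width: 0.0003
```

```bash
python3 look.py 4
```

```text
t 4.8 q [ 0.4551  0.306   1.874  -0.3441  0.577   2.282 ] pos [0.376  0.2967 0.2866] rot [-1.1215  0.009  -1.5719] F [-1.8235 -0.2275 -1.7962] w 0.00026490713415214343
tip [0.4511 0.298  0.1308] u -0.07038178254022355 v 0.0015194653478244101
```

View pics/look4.png

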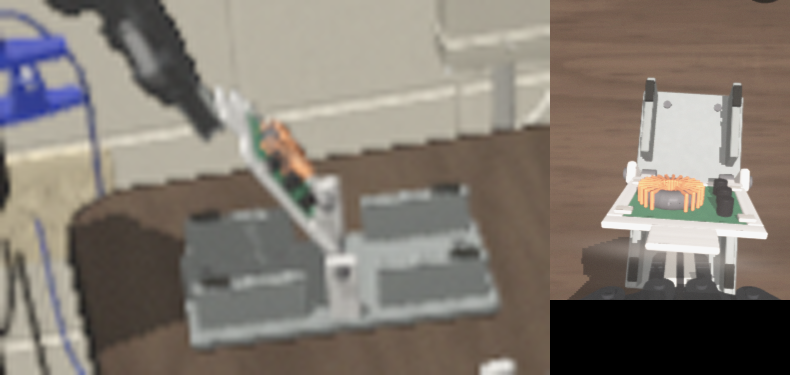

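The leaf is at about 0.95 rad. Next I push over the top.

```bash
python3 - <<'E'
from kin import *;from workcell import *
s=get_state()
st=[]
for th in np.arange(1.08,1.85,.08):
    a,b=tipfor(th,np.interp(th,[1.3,2.9],[.45,.05]),s=.014,r=.104);st.append(a);print(th,np.round(a,4),b)
plan(s,st)
E
```

```text
1.08 [-0.0621  0.1355  0.45  ] (np.float64(-0.014), np.float64(-0.013))
1.1600000000000001 [-0.0533  0.1378  0.45  ] (np.float64(-0.012), np.float64(-0.014))
1.2400000000000002 [-0.0456  0.1409  0.45  ] (np.float64(-0.011), np.float64(-0.015))
1.3200000000000003 [-0.0377  0.1435  0.445 ] (np.float64(-0.01), np.float64(-0.016))
1.4000000000000004 [-0.0297  0.1456  0.425 ] (np.float64(-0.009), np.float64(-0.017))
1.4800000000000004 [-0.0215  0.1471  0.405 ] (np.float64(-0.008), np.float64(-0.018))
1.5600000000000005 [-0.0133  0.1478  0.385 ] (np.float64(-0.007), np.float64(-0.019))
1.6400000000000006 [-0.0051  0.148   0.365 ] (np.float64(-0.006), np.float64(-0.02))
1.7200000000000006 [0.0031 0.1474 0.345 ] (np.float64(-0.005), np.float64(-0.02))
1.8000000000000007 [0.0113 0.1462 0.325 ] (np.float64(-0.004), np.float64(-0.021))
[ 0.43  0.3   1.88 -0.34  0.58  2.25] 0.0
[ 0.42  0.3   1.86 -0.33  0.59  2.23] 0.0
[ 0.42  0.31  1.84 -0.32  0.6   2.22] 0.0
[ 0.41  0.31  1.83 -0.3   0.61  2.19] 0.0
[ 0.4   0.32  1.8  -0.27  0.64  2.15] 0.0
[ 0.39  0.33  1.77 -0.24  0.68  2.12] 0.0
[ 0.38  0.34  1.74 -0.21  0.71  2.09] 0.0
[ 0.37  0.36  1.72 -0.19  0.74  2.06] 0.0
[ 0.36  0.37  1.69 -0.17  0.77  2.03] 0.0
[ 0.35  0.39  1.66 -0.15  0.79  2.01] 0.0
[[0.001, -0.001, 0.009], [-0.0, -0.01, -0.01]],
[[0.001, 0.001, 0.017], [-0.0, -0.01, -0.01]],
[[0.002, 0.002, 0.026], [-0.0, -0.01, -0.01]],
[[0.003, 0.003, 0.035], [-0.01, -0.01, -0.01]],
[[0.003, 0.005, 0.046], [-0.03, -0.01, -0.01]],
[[0.004, 0.007, 0.058], [-0.05, -0.01, -0.01]],
[[0.004, 0.01, 0.069], [-0.07, -0.01, -0.01]],
[[0.005, 0.014, 0.08], [-0.09, -0.01, -0.01]],
[[0.005, 0.018, 0.09], [-0.11, -0.01, -0.01]],
[[0.006, 0.023, 0.101], [-0.13, -0.01, -0.01]],
```

>>> apply_moves(
  plan=[
    [[0.001, -0.001, 0.009], [0, 0, 0]],
    [[0.001, 0.001, 0.017], [0, 0, 0]],
    [[0.002, 0.002, 0.026], [0, 0, 0]],
    [[0.003, 0.003, 0.035], [-0.01, 0, 0]],
    [[0.003, 0.005, 0.046], [-0.03, 0, 0]],
    [[0.004, 0.007, 0.058], [-0.05, 0, 0]],
    [[0.004, 0.01, 0.069], [-0.07, 0, 0]],
    [[0.005, 0.014, 0.08], [-0.09, 0, 0]],
  ],
)

```text
t: 5.57
eef_pos: [0.4557, 0.2913, 0.3095]
eef_rot: [-1.21, 0.01, -1.572]
force: [-1.5, 1.9, -1.3]
gripper_width: -0.0002
```

```bash
python3 look.py 5; python3 - <<'E'
from kin import *;from workcell import *
s=get_state()
st=[]
for th in np.arange(1.72,2.5,.08):
    a,b=tipfor(th,np.interp(th,[1.3,2.9],[.45,.05]),r=.104);st.append(a);print(round(th,2),np.round(a,4),b)
plan(s,st)
E
```

```text
t 5.5667 q [ 0.3706  0.3969  1.6593 -0.1757  0.7522  2.053 ] pos [0.4557 0.2913 0.3095] rot [-1.2104  0.0101 -1.5724] F [-1.5163  1.9082 -1.2757] w -0.00016791567852829256
tip [0.5167 0.2928 0.1476] u -0.004628146065186567 v 0.0012950982264001319
1.72 [0.0031 0.1474 0.345 ] (np.float64(-0.005), np.float64(-0.02))
1.8 [0.0113 0.1462 0.325 ] (np.float64(-0.004), np.float64(-0.021))
1.88 [0.0192 0.1444 0.305 ] (np.float64(-0.002), np.float64(-0.021))
1.96 [0.0271 0.1419 0.285 ] (np.float64(-0.001), np.float64(-0.022))
2.04 [0.0346 0.1388 0.265 ] (np.float64(0.0), np.float64(-0.022))
2.12 [0.0419 0.1351 0.245 ] (np.float64(0.001), np.float64(-0.023))
2.2 [0.0489 0.1308 0.225 ] (np.float64(0.002), np.float64(-0.023))
2.28 [0.0554 0.126  0.205 ] (np.float64(0.004), np.float64(-0.023))
2.36 [0.0616 0.1207 0.185 ] (np.float64(0.005), np.float64(-0.023))
2.44 [0.0673 0.1148 0.165 ] (np.float64(0.006), np.float64(-0.023))
[ 0.36  0.4   1.65 -0.17  0.77  2.04] 0.0
[ 0.35  0.42  1.62 -0.15  0.8   2.01] 0.0
[ 0.34  0.44  1.59 -0.14  0.83  1.99] 0.0
[ 0.34  0.46  1.56 -0.12  0.86  1.98] 0.0
[ 0.33  0.48  1.53 -0.11  0.88  1.96] 0.0
[ 0.32  0.5   1.5  -0.1   0.91  1.95] 0.0
[ 0.32  0.52  1.47 -0.09  0.93  1.93] 0.0
[ 0.31  0.55  1.45 -0.08  0.95  1.92] 0.0
[ 0.31  0.57  1.42 -0.07  0.98  1.91] 0.0
[ 0.3   0.59  1.4  -0.06  1.    1.9 ] 0.0
[[0.0, 0.003, 0.009], [-0.02, -0.01, -0.01]],
[[0.001, 0.007, 0.02], [-0.04, -0.01, -0.01]],
[[0.001, 0.011, 0.03], [-0.06, -0.01, -0.01]],
[[0.002, 0.017, 0.04], [-0.08, -0.01, -0.01]],
[[0.002, 0.023, 0.049], [-0.1, -0.01, -0.01]],
[[0.003, 0.029, 0.058], [-0.12, -0.01, -0.01]],
[[0.003, 0.036, 0.067], [-0.14, -0.01, -0.01]],
[[0.004, 0.043, 0.075], [-0.16, -0.01, -0.01]],
[[0.004, 0.051, 0.082], [-0.18, -0.01, -0.01]],
[[0.005, 0.059, 0.088], [-0.2, -0.01, -0.01]],
```

View pics/look5.png

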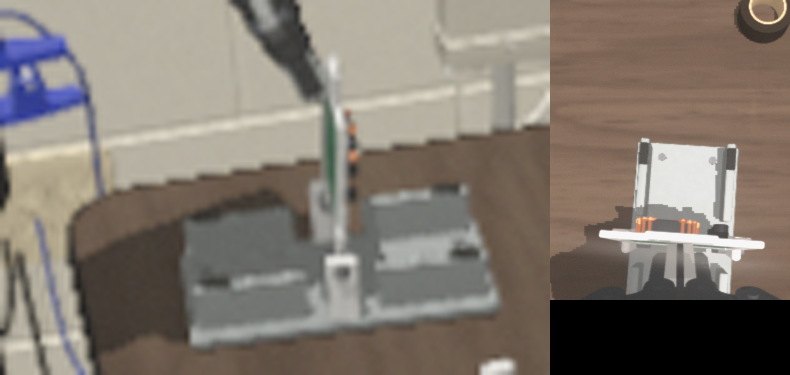

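The leaf is about upright, with the finger pressing on its underside below the tab edge. I'll continue over and down.

>>> apply_moves(
  plan=[
    [[0, 0.003, 0.009], [-0.02, 0, 0]],
    [[0.001, 0.007, 0.02], [-0.04, 0, 0]],
    [[0.001, 0.011, 0.03], [-0.06, 0, 0]],
    [[0.002, 0.017, 0.04], [-0.08, 0, 0]],
    [[0.002, 0.023, 0.049], [-0.1, 0, 0]],
    [[0.003, 0.029, 0.058], [-0.12, 0, 0]],
    [[0.003, 0.036, 0.067], [-0.14, 0, 0]],
    [[0.004, 0.043, 0.075], [-0.16, 0, 0]],
    [[0.004, 0.051, 0.082], [-0.18, 0, 0]],
    [[0.005, 0.059, 0.088], [-0.2, 0, 0]],
  ],
)

```text
t: 6.5
eef_pos: [0.5599, 0.2861, 0.2853]
eef_rot: [-1.408, 0.01, -1.573]
force: [-1.1, 0.9, 2.1]
gripper_width: 0.0
```

```bash
python3 look.py 6; python3 - <<'E'
from kin import *;from workcell import *
s=get_state()
st=[]
for th in np.arange(2.5,3.16,.07):
    a,b=tipfor(th,np.interp(th,[1.3,2.9],[.45,.05]),r=.106);st.append(a);print(round(th,2),np.round(a,4),b)
plan(s,st)
E
```

```text
t 6.5 q [ 0.2912  0.6209  1.3539 -0.0439  1.0085  1.886 ] pos [0.5599 0.2861 0.2853] rot [-1.4081  0.0103 -1.5735] F [-1.1008  0.9379  2.1402] w 1.0815928309105774e-05
tip [0.5879 0.2877 0.1146] u 0.06679894080202707 v 0.0015590073941343387
2.5 [0.0728 0.1114 0.15  ] (np.float64(0.005), np.float64(-0.023))
2.57 [0.0772 0.1056 0.1325] (np.float64(0.006), np.float64(-0.023))
2.64 [0.0811 0.0995 0.115 ] (np.float64(0.007), np.float64(-0.023))
2.71 [0.0845 0.0931 0.0975] (np.float64(0.008), np.float64(-0.023))
2.78 [0.0875 0.0865 0.08  ] (np.float64(0.01), np.float64(-0.022))
2.85 [0.09   0.0797 0.0625] (np.float64(0.011), np.float64(-0.022))
2.92 [0.092  0.0727 0.05  ] (np.float64(0.012), np.float64(-0.022))
2.99 [0.0935 0.0654 0.05  ] (np.float64(0.013), np.float64(-0.021))
3.06 [0.0945 0.0581 0.05  ] (np.float64(0.014), np.float64(-0.02))
3.13 [0.095  0.0507 0.05  ] (np.float64(0.016), np.float64(-0.02))
[ 0.3   0.63  1.34 -0.05  1.02  1.89] 0.0
[ 0.29  0.66  1.32 -0.04  1.04  1.88] 0.0
[ 0.29  0.68  1.3  -0.04  1.06  1.87] 0.0
[ 0.28  0.7   1.28 -0.03  1.07  1.87] 0.0
[ 0.28  0.72  1.26 -0.03  1.09  1.86] 0.0
[ 0.28  0.74  1.24 -0.02  1.11  1.86] 0.0
[ 0.28  0.76  1.23 -0.02  1.11  1.85] 0.0
[ 0.28  0.77  1.23 -0.02  1.1   1.85] 0.0
[ 0.28  0.78  1.23 -0.02  1.09  1.85] 0.0
[ 0.28  0.79  1.23 -0.02  1.07  1.85] 0.0
[[-0.0, 0.003, 0.007], [-0.01, -0.0, -0.01]],
[[0.0, 0.01, 0.014], [-0.03, -0.0, -0.01]],
[[0.001, 0.016, 0.02], [-0.05, -0.0, -0.01]],
[[0.001, 0.023, 0.025], [-0.06, -0.0, -0.01]],
[[0.001, 0.031, 0.03], [-0.08, -0.0, -0.01]],
[[0.001, 0.038, 0.034], [-0.1, -0.0, -0.01]],
[[0.002, 0.045, 0.037], [-0.11, -0.0, -0.01]],
[[0.002, 0.053, 0.038], [-0.11, -0.0, -0.01]],
[[0.002, 0.06, 0.037], [-0.11, -0.0, -0.01]],
[[0.002, 0.068, 0.037], [-0.11, -0.0, -0.01]],
```

View pics/look6.png

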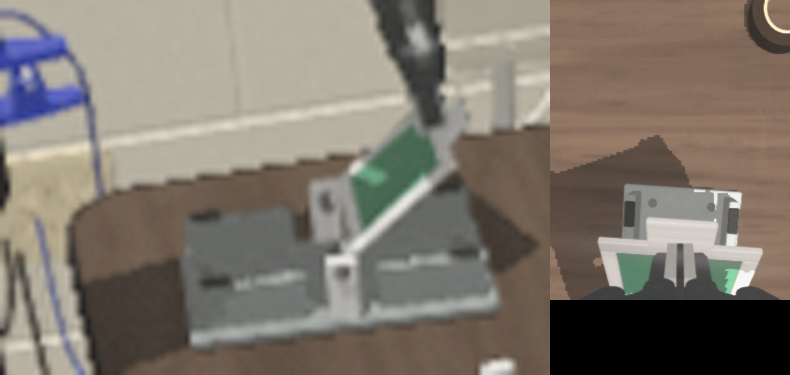

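>>> apply_moves(
  plan=[
    [[0, 0.003, 0.007], [-0.01, 0, 0]],
    [[0, 0.01, 0.014], [-0.03, 0, 0]],
    [[0.001, 0.016, 0.02], [-0.05, 0, 0]],
    [[0.001, 0.023, 0.025], [-0.06, 0, 0]],
    [[0.001, 0.031, 0.03], [-0.08, 0, 0]],
    [[0.001, 0.038, 0.034], [-0.1, 0, 0]],
    [[0.002, 0.045, 0.037], [-0.11, 0, 0]],
    [[0.002, 0.053, 0.038], [-0.11, 0, 0]],
  ],
)

```text
t: 7.27
eef_pos: [0.6066, 0.2838, 0.2374]
eef_rot: [-1.52, 0.01, -1.575]
force: [-0.2, -0.8, 0.8]
gripper_width: 0.0002
```

```bash
python3 look.py 7
```

```text
t 7.2667 q [ 0.2635  0.7751  1.2097 -0.0045  1.1053  1.8402] pos [0.6066 0.2838 0.2374] rot [-1.52    0.0098 -1.5745] F [-0.2322 -0.7949  0.753 ] w 0.00022117847399883532
tip [0.6154 0.2854 0.0647] u 0.0943621426795676 v 0.0013026806587196045
```

View pics/look7.png

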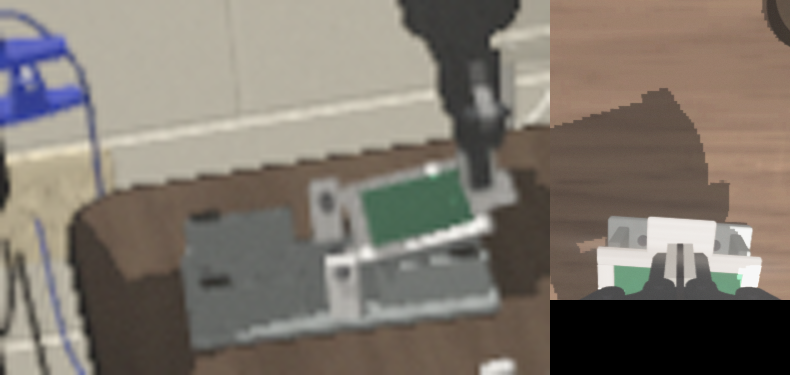

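>>> apply_moves(
  plan=[
    [[0, 0.003, 0], [0, 0, 0]],
    [[0, 0.006, 0], [0, 0, 0]],
    [[0, 0.009, 0], [0, 0, 0]],
    [[0, 0.012, 0], [0, 0, 0]],
    [[0, 0.012, 0], [0, 0, 0]],
  ],
)

```text
t: 7.78
eef_pos: [0.6066, 0.2839, 0.2237]
eef_rot: [-1.522, 0.009, -1.574]
force: [-0.6, -0.1, -0.0]
gripper_width: -0.0001
```

>>> apply_moves(
  plan=[
    [[0, 0.001, 0], [0, 0, 0]],
    [[0, 0.002, 0], [0, 0, 0]],
    [[0, 0.003, 0], [0, 0, 0]],
  ],
)

```text
t: 8.03
eef_pos: [0.6067, 0.284, 0.223]
eef_rot: [-1.521, 0.009, -1.574]
force: [-9.2, -4.7, 22.0]
gripper_width: 0.0003
```

```bash
python3 look.py 8
```

```text
t 8.0333 q [ 0.2639  0.7927  1.2181 -0.0051  1.0808  1.8406] pos [0.6067 0.284  0.223 ] rot [-1.5214  0.0089 -1.5742] F [-9.1541 -4.7032 21.9692] w 0.0002504160336968903
tip [0.6152 0.2855 0.0502] u 0.09415641911949296 v 0.0013838693102518956
```

View pics/look8.png

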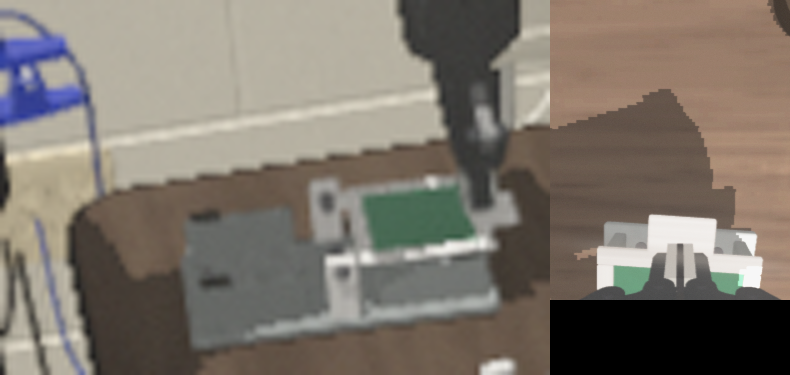

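The stop is reached: tip z is 0.050 m, the expected height of the leaf's upper face, with 22 N up. I'll lift straight off.

>>> apply_moves(
  plan=[
    [[0, -0.005, 0], [0, 0, 0]],
    [[0, -0.02, 0], [0, 0, 0]],
    [[0, -0.05, 0], [0, 0, 0]],
    [[0, -0.085, 0], [0, 0, 0]],
    [[0, -0.12, -0.01], [0, 0, 0]],
    [[0, -0.15, -0.03], [0, 0, 0]],
    [[0, -0.17, -0.06], [0, 0, 0]],
    [[0, -0.18, -0.09], [0, 0, 0]],
    [[0, -0.18, -0.1], [0, 0, 0]],
    [[0, -0.18, -0.1], [0, 0, 0]],
  ],
)

```text
t: 8.97
eef_pos: [0.4959, 0.2832, 0.3992]
eef_rot: [-1.52, 0.01, -1.573]
force: [0.1, -0.0, 0.4]
gripper_width: -0.0001
```

```bash
python3 look.py 9; python3 - <<'E'
from workcell import *;import cv2,pickle
from h import *
d=load("side9.pkl");cv2.imwrite("pics/side9.png",d["color"])
cv2.imwrite("pics/side9z.png",cv2.resize(d["color"][110:220,225:375],None,fx=5,fy=5,interpolation=cv2.INTER_CUBIC))
c=capture("wrist");cv2.imwrite("pics/wrist9.png",c["color"])
E
```

```text
t 8.9667 q [ 0.3148  0.41    1.3754 -0.0069  1.3051  1.8894] pos [0.4959 0.2832 0.3992] rot [-1.5202  0.0095 -1.5727] F [ 0.1363 -0.0161  0.4482] w -0.0001491628540945122
tip [0.5046 0.2848 0.2265] u -0.016044326752873112 v -0.0075794880411257865
```

View pics/side9z.png

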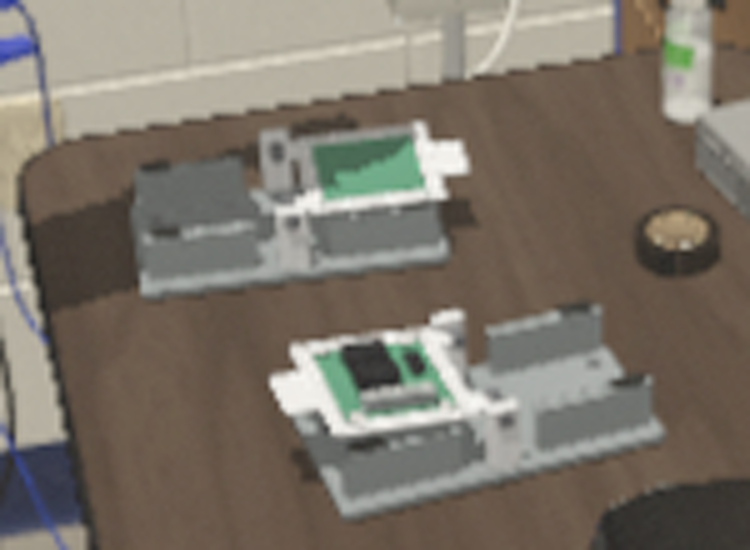

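View pics/wrist9.png

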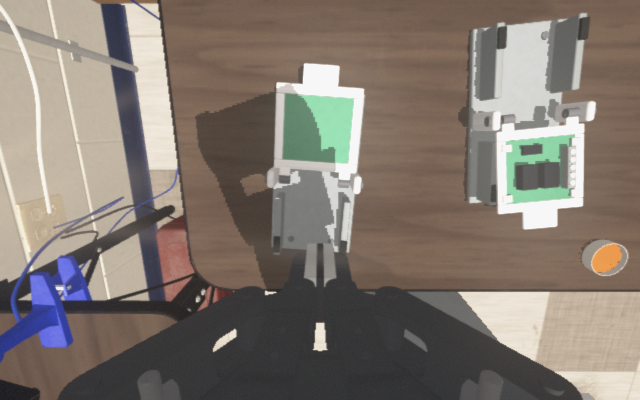

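The leaf lies over the far half, green underside up, with its tab at (455,155) in the side crop. I'll check the tab height from two views and compare with the first picture.

```bash
python3 - <<'E'
from kin import *;from workcell import *
np.set_printoptions(precision=4,suppress=True)
d=load("side9.pkl");c=capture("wrist")
JY=np.array([-JX[1],JX[0],0])
for a,b in (((463,140),(304,65)),((469,174),(339,66))):
    p,e=tri(d,(225+a[0]/5-.5,110+a[1]/5-.5),c,b);print(p,e,(p-H)@JX,(p-H)@JY,"angle",np.pi-np.arctan2(p[2]-.050,(p-H)@JX))
D0=load("side0.pkl")["color"];m=(cv2.absdiff(D0,d["color"]).max(2)>40).astype(np.uint8)
m=cv2.morphologyEx(m,cv2.MORPH_OPEN,np.ones((3,3)))
n,_,st,_=cv2.connectedComponentsWithStats(m);print(st[1:][st[1:,4]>8])
E
```

```text
[0.6406 0.3005 0.0485] 0.007013881303961939 0.1183857410377524 0.018244886369386412 angle 3.154041052138717
[0.6379 0.2651 0.0447] 0.0024371225001323872 0.11835406700002876 -0.01727517372439065 angle 3.18674961581458
[[  66    0  120   39 2992]
 [ 118    0   77  130 3921]
 [ 229    0    6    4   20]
 [ 250    4   34   94 1687]
 [  39    9   28   11  222]
 [  34   11    3    3    9]
 [  33   15   27   53  386]
 [ 195   18   30   14  357]
 [  77   39    3    3    9]
 [  38   41  177  211 9124]
 [ 109   42    3    3    9]
 [ 114   45    3    3    9]
 [ 126   76    3    3    9]
 [ 127   81    3    3    9]
 [ 127   85    5    8   28]
 [ 168  134   10    4   32]
 [ 297  134   22   17  191]
 [ 244  136   36   17  418]
 [ 297  136    4    4   16]
 [ 284  138    3    4   12]
 [ 288  138    3    3    9]
 [ 293  145    3    3    9]
 [ 286  149    3    3    9]
 [ 155  153   42   27  521]
 [ 287  153    3    4   12]
 [ 277  158    4    4   15]
 [ 209  161    3    3    9]
 [ 117  163   17   16  210]
 [  44  168    8    7   39]
 [ 184  173    5    3   15]
 [  90  176    6    4   21]
 [  41  179   49   74  613]
 [  71  178   66   55 2625]
 [  53  181   21   41  382]
 [  91  181    3    3    9]
 [ 139  182   12   23  170]
 [ 251  209   14   27  237]
 [  99  239   61   67 2075]
 [ 124  247    7    4   23]
 [ 115  249    6    4   23]
 [ 144  305   23   36  397]]
```

```bash
python3 -c "
from workcell import *;print(hand_in())"
```

```text
the job is handed in; nothing more can be done
None
```

I swung the coil board's leaf up by its tab with closed fingertips, pushed it over the hinge, and pressed it flat on the far half of its jig. I handed in at about 9 s of the 48 s allowed; no verdict was reported.

- **Forces:** The force readings during the swing stayed around 2–3 N. The last press read about 24 N in total (22 N of it straight up), against the 35 N limit. These are readings at the end of each move, so a brief higher peak would not show.
- **Leaf flat:** At the stop the fingertips were at z = 0.050 m, the expected height of the flat leaf's upper face. Measuring the tab's corners from two views gave 0.045–0.049 m, with rays missing each other by 2–7 mm. That works out to hinge angles of 3.15–3.19 rad, beyond the hard stop at 3.14. I took it as flat within the measuring error.
- **Grip:** By the planned path, the grasp point stayed below or outside the leaf throughout.
- **Surroundings:** Comparing the first and last side pictures showed no change at the relay leaf or on the loose things. One change near the table edge (around pixel 258,222), next to the flux tin, I took to be the arm's shadow and did not check further.
- **At hand-in:** The arm was clear of everything and the tool force read about zero.

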